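# Load two sample cartridges into a spring magazine

### The arm

A 6-joint arm with a two-finger parallel gripper is mounted at the origin on a cart in front of the work surface, level with it; the furniture and walls round the work are solid. World frame = base frame: x ahead of the robot, y to its left, z up, the work surface at z = 0. Lengths are in m, angles in rad, forces in N, time in s.
With the tool pointing down it reaches from about 0.225 to 0.725 m from the base axis. Payload 3.1 kg.
Tool frame: the origin (TCP) lies at the very end of the fingers, on their centre line; the grasp point (between the pads) lies 19 mm behind it (ctrl.grasp_offset is the distance from the TCP to the grasp point, in m); z points along the fingers, x is the direction in which the jaws open and shut, and the axes are right-handed (so a half turn about z gives the same grasp; the last joint's range is limited). The gripper opens to 85 mm and grips with 20 to 120 N. Pads are 22 mm wide; open, the fingers measure 114 mm over their backs; the gripper's body (76 mm by 85 mm) begins 54 mm behind the grasp point. The pads swing forward as they close: fully open they stand 13 mm farther back than shut.
Start: joints at [0.999, 0.048, 0.099, 1.622, 0, 1.443], TCP at [0.225, 0.474, 0.231] pointing down, gripper open.
Joint ranges: [-2.91, 2.91], [-0.99, 1.94], [-1.21, 1.42], [-2.12, 2.29], [-1.49, 1.47], [-3.14, 3.14]. Speed limits (rad/s): [2.79, 2.79, 3.14, 3.14, 3.14, 3.14].

### API

Orientations are given as a unit quaternion [x, y, z, w].
In Python, from rig import ctrl gives the robot as it stands.
- The arm moves only by the tool jog_arm, never from a script. Its argument "deltas" is a list of rows, each a list of 7 numbers: the shift along the world's x, y, z in m, then the turn, a rotation vector about the world's x, y, z in rad, then the finger opening in m, from 0 to 0.0854. A call has exactly 8 rows; each row shifts and turns the commanded pose from where the row before left it; what a row does not reach is not made up. A row lasts 1/8 s, in which the tool goes at most 62.5 mm and 10.7 degrees, less where a joint would pass 70% of its speed; a pose out of reach is approached as far as the arm can. A call is refused whole if a number of a shift passes 0.0625 or a number of a turn 0.188, either way. A call with a gripper value outside its range is refused whole. The fingers move at their own pace and stop on an object; "newtons" is the grip in N (left out, the last holds). Time passes only in rows, so rows that do not move let the fingers close, or fill a call up. It gives the time, the measured TCP pose, the force and the opening at its end, in the units of the state.
- ctrl.observe(): the state, without advancing time (a new reading comes with each control period).
- ctrl.camera(name): name is "side" or "top"; returns the picture (420x560x3 uint8, red, green, blue); there is no depth.
- ctrl.camera_info(name): a dict with "fovy" (degrees; the focal length in pixels is half the picture's height over the tangent of half this angle, whatever the lens; pixels are square), "cx", "cy" (the principal point, pixels), "camera_from_world" (4x4, takes a point from world to camera coordinates). Camera axes: x right, y up, looking along -z (the intrinsics and any distortion apply to the point x, -y, -z); pixel columns grow to the right and rows downward; lengths in m; the calibration is good to about 2 mm. A picture is of the moment at which its call begins. camera_info takes no time and is no camera call.
- ctrl.hand_in(): hands the job in, once; it reports no verdict.
The state is a dict: "time": time; "joint_pos": joint angles; "joint_velocities": joint speeds; "joint_torque": joint torques, N m; "ee_pos": TCP position; "tcp_rot": TCP orientation; "force": force on the tool from outside, world axes, zero at the start; "moment": the same for the moment, N m; "gripper_width": finger opening in m.
Only numpy, scipy, OpenCV 4.12 (cv2) and the standard library are available. Lean on these libraries where they do the work, as an engineer would, in place of code of your own. Each camera call takes 0.05 s, during which the arm holds its last target.

### The job

Load both white sample cartridges into the autosampler's spring-loaded magazine, one at a time: set a cartridge in the open loading bay, then push it in under the clear cover until the two spring lips have closed behind it and it stays in by itself, then do the same with the other. Leave the things standing round about where they are.

Things in the scene. Friction and masses are not known exactly. Their poses are not given: they have to be found in the camera images.
- magazine: Fixed grey metal magazine, 186 long, 98 wide, 33 mm high. Origin: bench level, mid-channel, on the lip line, where the back of a loaded cartridge rests. +x = loading direction (roughly away from the robot), z up. Base plate 4 mm thick, x = -100 to +86 mm; cartridges stand on it. Behind the lips lies a 67 mm wide channel.
- bay (a point): Where to set a cartridge down: on the base plate, 66 mm before the lip line (magazine x = -66). Axes as the magazine's. Open-topped bay, x = -96 to -56 mm, rear end open, side walls 14 mm above the plate, 74 mm between them; from -56 to -28 mm they drop to 7 mm and taper to 67 mm.
- lip_tips (a point): Midway between the tips of the two steel lips, 16 mm above the bench. Pivoted 36 mm before it, they slope inward to 48 mm free between tips. Pushing a cartridge in takes 5 to 18 N in all. They close once the cartridge's whole 28 mm depth is past the tips. A cartridge between them holds them open and the spring drives it back out: carry each push right through.
- cover_edge (a point): Front edge of the clear cover, 12 mm past the lip line, at its underside 30 mm above the bench; 3 mm thick, it runs on to the magazine's far end, so nothing can be put in from above. What pushes a cartridge home must go at least 2 mm past the lip line and stop before this edge.
- follower (a joint): Spring follower plate in the channel: m moved along the magazine's +x, 0 (empty, plate face on the lip line) to 0.072. The spring pushes back with 2 N at 0 and 5 N at 0.056. A small steel stud on it shows through the slot in the cover. It reads about 0.028 with one cartridge loaded, 0.056 with two.
- cartridge_a: White plastic block with three dark round windows on its top, 28 mm (its x) by 64 mm (its y) by 24 mm high, about 60 g, standing on the bench to the robot's right of the magazine. Origin: centre of the underside, z up. It goes into the magazine with its 28 mm side along the loading direction, either way round; loaded, its origin is 14 mm (outer one) or 42 mm (inner one) past the lip line.
- cartridge_b: The second cartridge, the same as cartridge_a. Either may go in first.
- vial: Bystander: small capped glass vial, 21 mm across, 49 mm high, origin under its centre.
- timer: Bystander: bench timer 62 x 62 x 18 mm, origin under its centre.
- petri_dish: Bystander: covered petri dish, 65 mm across, 16 mm high, origin under its centre.
- forceps: Bystander: steel forceps lying on the bench, 14 x 126 x 8 mm, origin under its centre.
There are look-alikes about, which are no part of the job. Leave any pink or red look-alike of the cartridge_b alone.

How it is judged:
On the way:
1. one cartridge is behind the closed lips, pressed back against them by the follower, with the other still out of the loading channel (((x of cartridge_a in the frame of magazine between 0.01 and 0.019 m and y of cartridge_a in the frame of magazine between -0.004 and 0.004 m and z of cartridge_a in the frame of magazine between 0.001 and 0.0075 m and angle between cartridge_a's own z axis and vertical below 0.08 rad and linear speed of cartridge_a below 0.01 m/s) or (x of cartridge_b in the frame of magazine between 0.01 and 0.019 m and y of cartridge_b in the frame of magazine between -0.004 and 0.004 m and z of cartridge_b in the frame of magazine between 0.001 and 0.0075 m and angle between cartridge_b's own z axis and vertical below 0.08 rad and linear speed of cartridge_b below 0.01 m/s)) and horizontal distance between cartridge_a and cartridge_b above 0.045 m), for 0.2 s.
At the end, for the whole second after the job is handed in: Both cartridges lie upright and at rest in the magazine's channel: the outer one's origin 10 to 19 mm past the lip line (its back against the closed lips), the inner one's 37 to 48 mm, both within 4 mm of the channel's centre and flat on the plate; the follower reads 0.052 to 0.060 (((x of cartridge_a in the frame of magazine between 0.01 and 0.019 m and y of cartridge_a in the frame of magazine between -0.004 and 0.004 m and z of cartridge_a in the frame of magazine between 0.001 and 0.0075 m and angle between each of cartridge_a, cartridge_b's own z axis and vertical below 0.08 rad and x of cartridge_b in the frame of magazine between 0.037 and 0.048 m and y of cartridge_b in the frame of magazine between -0.004 and 0.004 m and z of cartridge_b in the frame of magazine between 0.001 and 0.0075 m) or (x of cartridge_b in the frame of magazine between 0.01 and 0.019 m and y of cartridge_b in the frame of magazine between -0.004 and 0.004 m and z of cartridge_b in the frame of magazine between 0.001 and 0.0075 m and angle between each of cartridge_b, cartridge_a's own z axis and vertical below 0.08 rad and x of cartridge_a in the frame of magazine between 0.037 and 0.048 m and y of cartridge_a in the frame of magazine between -0.004 and 0.004 m and z of cartridge_a in the frame of magazine between 0.001 and 0.0075 m)) and value of joint follower between 0.052 and 0.06 m and linear speed of each of cartridge_a, cartridge_b below 0.01 m/s); the robot touches nothing.
It fails at once if a bystander (vial, timer, petri dish or forceps) is moved more than 25 mm or the vial knocked over (distance of any of vial, timer, petri_dish, forceps from where it was at the start of the episode above 0.025 m or angle between vial's own z axis and vertical above 0.6 rad).
It also fails if it takes over 72 s, if anything falls off the work surface, if the arm or the gripper's body presses on something with over 40 N, if the wrist force passes 120 N, or if a joint passes its speed limit or range.

## Working session

There is one attempt and no reset: what is moved stays moved. The work goes in short steps, Python scripts to look and compute and a tool call to move; the robot and the scene stay as the last step left them, time stands still between calls to the robot, and variables do not carry over. Pictures are saved under pics/ and viewed, and the job is handed in when it is done.

Besides the shell and the picture viewer there is one more tool, called after "Call:" by a JSON object that holds its "op" and its "data", one argument or row to a line. jog_arm: Moves the arm, as the interface text tells. Its arguments: {"type":"object","properties":{"deltas":{"type":"array","items":{"type":"array","items":{"type":"number"}}},"newtons":{"type":"number"}},"required":["deltas"]}

```bash
mkdir -p pics; ls; python3 - <<'E'
from rig import ctrl
import cv2
for n in ("side","top"):
    im=ctrl.camera(n); cv2.imwrite(f"pics/{n}0.png",im[:,:,::-1]); 
    i=ctrl.camera_info(n); print(n,i)
print(ctrl.observe(), ctrl.grasp_offset)
E
```

```text
pics
side {'fovy': 49.198543056291015, 'cx': 282.48091596266715, 'cy': 209.61319213164418, 'camera_from_world': array([[ 0.90871023, -0.41709257, -0.01671807, -0.48494401],
       [ 0.16421105,  0.32036798,  0.93295181, -0.1443153 ],
       [-0.38377134, -0.85052815,  0.35961287, -0.89916587],
       [ 0.        ,  0.        ,  0.        ,  1.        ]])}
top {'fovy': 52.06074946015981, 'cx': 279.7406707527223, 'cy': 206.86182126480543, 'camera_from_world': array([[-6.85924342e-03, -9.99971936e-01, -3.01296579e-03,
        -2.81173467e-04],
       [ 9.95684017e-01, -7.10864463e-03,  9.25354331e-02,
        -5.33551471e-01],
       [-9.25542543e-02, -2.36523882e-03,  9.95704834e-01,
        -1.34413350e+00],
       [ 0.00000000e+00,  0.00000000e+00,  0.00000000e+00,
         1.00000000e+00]])}
{'time': 0.1, 'joint_pos': array([ 9.99226776e-01,  4.86940290e-02,  9.77052529e-02,  1.62200285e+00,
       -3.20119142e-06,  1.44297514e+00]), 'joint_velocities': array([-1.55655286e-03, -7.86984146e-04,  2.43715789e-03,  1.53306143e-05,
        5.22630538e-04,  9.39736141e-04]), 'joint_torque': array([ 2.56102066e-03, -3.39850903e+01,  3.20935678e+01,  1.58358808e-02,
       -1.66322866e-04,  9.79838397e-07]), 'ee_pos': array([0.22510831, 0.4736587 , 0.23020051]), 'tcp_rot': array([ 8.45377454e-01,  5.34168283e-01, -9.94426423e-04,  4.64712294e-04]), 'force': array([-0.30914601, -0.55019967, -0.41610473]), 'moment': array([-0.01674044, -0.02239285, -0.04529781]), 'gripper_width': 0.08533660337996005} 0.0187
```

View pics/top0.png

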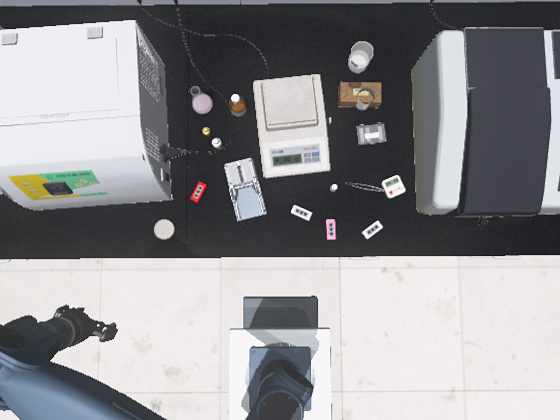

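View pics/side0.png

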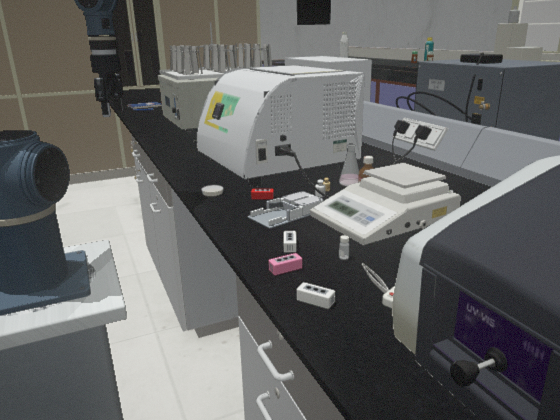

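```bash
python3 - <<'E'
import cv2
im=cv2.imread("pics/top0.png")
cv2.imwrite("pics/top0z.png",cv2.resize(im[140:250,180:330],None,fx=5,fy=5,interpolation=cv2.INTER_CUBIC))
cv2.imwrite("pics/top0c.png",cv2.resize(im[170:250,280:420],None,fx=5,fy=5,interpolation=cv2.INTER_CUBIC))
im=cv2.imread("pics/side0.png")
cv2.imwrite("pics/side0z.png",cv2.resize(im[170:320,230:390],None,fx=4,fy=4,interpolation=cv2.INTER_CUBIC))
E
```

```text
(no output)
```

View pics/top0z.png

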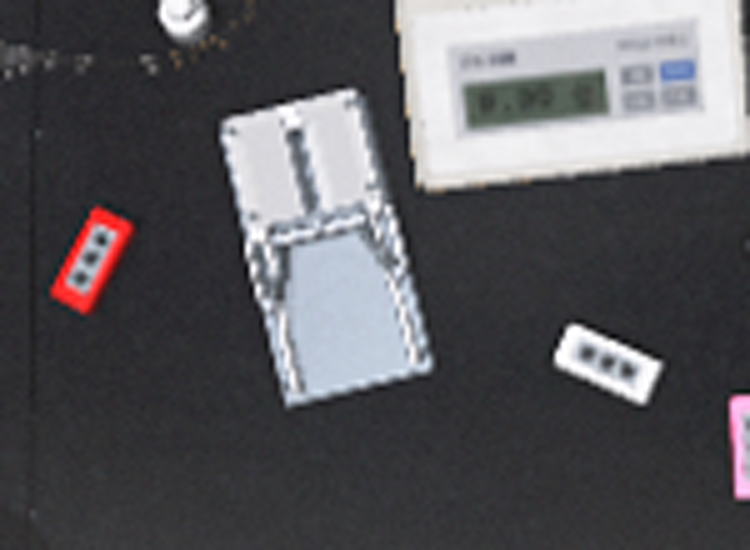

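View pics/top0c.png

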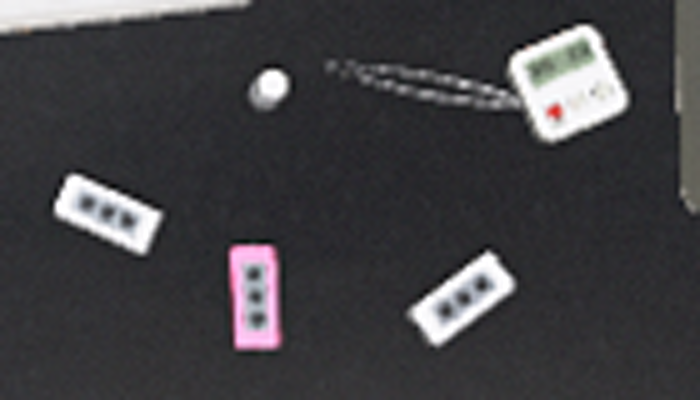

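View pics/side0z.png

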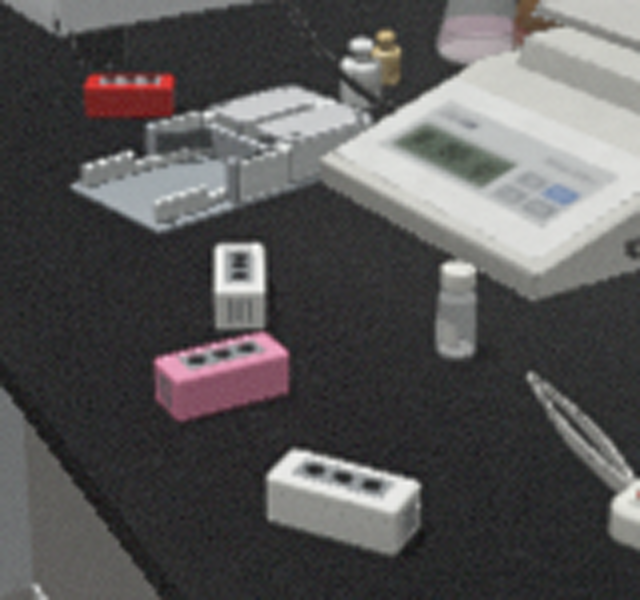

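```bash
cat > h.py <<'E'
from rig import ctrl
import numpy as np, cv2
from scipy.spatial.transform import Rotation as R
def cam(n):
    i=ctrl.camera_info(n); f=210/np.tan(np.radians(i["fovy"]/2)); return f,i["cx"],i["cy"],np.array(i["camera_from_world"])
def ray(n,uv):
    f,cx,cy,T=cam(n); d=np.array([(uv[0]-cx)/f,-(uv[1]-cy)/f,-1.]); Rm=T[:3,:3]
    return -Rm.T@T[:3,3], Rm.T@d
def onz(n,uv,z):
    o,d=ray(n,uv); return (o+d*(z-o[2])/d[2])
def proj(n,p):
    f,cx,cy,T=cam(n); c=T[:3,:3]@np.array(p)+T[:3,3]; return np.array([cx+f*c[0]/-c[2],cy-f*c[1]/-c[2]])
def yaw():
    s=ctrl.observe(); x=R.from_quat(s["tcp_rot"]).as_matrix(); return np.degrees(np.arctan2(x[1,0],x[0,0])), x[:,2]
E
python3 - <<'E'
from h import *
print(yaw())
for n in("top","side"):
    im=cv2.imread(f"pics/{n}0.png"); g=cv2.cvtColor(im,cv2.COLOR_BGR2HSV)
    m=((g[...,2]>110)).astype(np.uint8)
    m=cv2.morphologyEx(m,cv2.MORPH_CLOSE,np.ones((3,3)))
    c,_=cv2.findContours(m,cv2.RETR_EXTERNAL,cv2.CHAIN_APPROX_NONE)
    for k in c:
        a=cv2.contourArea(k); r=cv2.minAreaRect(k)
        (u,v)=r[0]
        if 60<a<3000 and 150<u<430 and 150<v<310:
            print(n,a,np.round(r[0],1),np.round(r[1],1),round(r[2],1),onz(n,r[0],.024).round(4))
            if n=="top":
                b=cv2.boxPoints(r); print("  ",[list(onz(n,q,.024 if a<400 else .004)[:2].round(3)) for q in b])
E
```

```text
(np.float64(64.57510888334717), array([-0.00118486, -0.0018481 , -0.99999759]))
top 176.0 [372.1 229.3] [ 9.4 21. ] 53.1 [ 0.4601 -0.2961  0.024 ]
   [[np.float64(0.452), np.float64(-0.26)], [np.float64(0.492), np.float64(-0.315)], [np.float64(0.468), np.float64(-0.332)], [np.float64(0.428), np.float64(-0.278)]]
top 170.0 [330.5 229. ] [20.  9.] 90.0 [ 0.462  -0.1644  0.024 ]
   [[np.float64(0.494), np.float64(-0.151)], [np.float64(0.494), np.float64(-0.179)], [np.float64(0.43), np.float64(-0.178)], [np.float64(0.43), np.float64(-0.15)]]
top 303.0 [163.5 229. ] [19.1 20.5] 45.0 [0.4657 0.3653 0.024 ]
   [[np.float64(0.464), np.float64(0.41)], [np.float64(0.51), np.float64(0.364)], [np.float64(0.467), np.float64(0.321)], [np.float64(0.421), np.float64(0.366)]]
top 168.0 [300.9 212.2] [20.6  9.4] 26.6 [ 0.5161 -0.0712  0.024 ]
   [[np.float64(0.518), np.float64(-0.035)], [np.float64(0.544), np.float64(-0.049)], [np.float64(0.515), np.float64(-0.107)], [np.float64(0.488), np.float64(-0.093)]]
top 166.5 [197.8 191.6] [ 9.3 20.3] 28.3 [0.5843 0.2578 0.024 ]
   [[np.float64(0.563), np.float64(0.286)], [np.float64(0.62), np.float64(0.256)], [np.float64(0.606), np.float64(0.229)], [np.float64(0.549), np.float64(0.26)]]
top 432.5 [381.1 188.8] [21.5 47.2] 78.4 [ 0.5891 -0.3282  0.024 ]
   [[np.float64(0.611), np.float64(-0.251)], [np.float64(0.641), np.float64(-0.402)], [np.float64(0.572), np.float64(-0.414)], [np.float64(0.542), np.float64(-0.264)]]
top 1705.5 [244.4 188.8] [58.9 31. ] 76.0 [0.5925 0.1085 0.024 ]
   [[np.float64(0.677), np.float64(0.183)], [np.float64(0.702), np.float64(0.084)], [np.float64(0.514), np.float64(0.038)], [np.float64(0.49), np.float64(0.136)]]
side 615.0 [314.8 294.5] [37.8 19.2] 15.3 [ 0.4525 -0.3127  0.024 ]
side 723.5 [282.4 251.9] [40.1 33.9] 77.0 [ 0.4715 -0.1363  0.024 ]
side 163.0 [212. 190.] [10. 20.] 90.0 [0.4566 0.3258 0.024 ]
```

```bash
python3 - <<'E'
from h import *
im=cv2.imread("pics/top0.png"); S=10
def up(u0,v0,u1,v1):
    return cv2.resize(im[v0:v1,u0:u1],None,fx=S,fy=S,interpolation=cv2.INTER_CUBIC)
def back(p,u0,v0): return np.array([(p[0]+.5)/S-.5+u0,(p[1]+.5)/S-.5+v0])
print("cam",ray("top",(280,207))[0])
for nm,(u,v) in dict(near=(301,212),far=(372,229)).items():
    u0,v0=u-16,v-16
    g=cv2.cvtColor(up(u0,v0,u+16,v+16),cv2.COLOR_BGR2GRAY)
    for th in(110,150,190):
        c,_=cv2.findContours((g>th).astype(np.uint8),cv2.RETR_EXTERNAL,cv2.CHAIN_APPROX_NONE)
        k=max(c,key=cv2.contourArea); r=cv2.minAreaRect(k); b=cv2.boxPoints(r)
        P=[onz("top",back(q,u0,v0),.024)[:2] for q in b]
        e=[P[1]-P[0],P[2]-P[1]]; L=[np.linalg.norm(x) for x in e]; l=e[int(np.argmax(L))]
        print(nm,th,np.mean(P,axis=0).round(4),np.round(L,4),"long axis deg",np.degrees(np.arctan2(l[1],l[0]))%180)
    ins=np.zeros_like(g); cv2.drawContours(ins,[cv2.boxPoints(((r[0]),(r[1][0]*.72,r[1][1]*.72),r[2])).astype(int)],-1,255,-1)
    w=np.where((ins>0)&(g<150),(150-g.astype(float)),0); ys,xs=np.nonzero(w); ww=w[ys,xs]
    cen=np.array([np.average(xs,weights=ww),np.average(ys,weights=ww)])
    C=np.cov(np.stack([xs,ys]),aweights=ww); ev,V=np.linalg.eigh(C); d=V[:,1]
    p=onz("top",back(cen,u0,v0),.024); q=onz("top",back(cen+d*50,u0,v0),.024)-p
    print("  windows",p.round(4),np.degrees(np.arctan2(q[1],q[0]))%180)
u0,v0=215,145
g=cv2.cvtColor(up(u0,v0,280,230),cv2.COLOR_BGR2GRAY)
for th in(90,120):
    c,_=cv2.findContours((g>th).astype(np.uint8),cv2.RETR_EXTERNAL,cv2.CHAIN_APPROX_NONE)
    cs=[k for k in c if 900*100<cv2.contourArea(k)<2500*100]
    for k in cs:
        r=cv2.minAreaRect(k); b=cv2.boxPoints(r)
        print("mag",th,[(back(q,u0,v0).round(1),onz("top",back(q,u0,v0),.004)[:2].round(4),onz("top",back(q,u0,v0),.033)[:2].round(4)) for q in b])
        a=cv2.approxPolyDP(k,12,True)[:,0]
        print([(back(q,u0,v0).round(1),onz("top",back(q,u0,v0),.004)[:2].round(4)) for q in a])
cv2.imwrite("pics/magz.png",cv2.resize(up(u0,v0,280,230),None,fx=.7,fy=.7))
E
```

```text
cam [ 0.40684147 -0.00725319  1.38773179]
near 110 [ 0.5161 -0.0713] [0.0314 0.0666] long axis deg 65.00830382200613
near 150 [ 0.5163 -0.0713] [0.0299 0.0651] long axis deg 65.00931643974555
near 190 [ 0.5164 -0.0711] [0.0285 0.0636] long axis deg 65.01050133145858
  windows [ 0.5165 -0.0722  0.024 ] 66.04115805741081
far 110 [ 0.4601 -0.2958] [0.0682 0.0308] long axis deg 126.02799116784794
far 150 [ 0.4603 -0.2959] [0.0663 0.0295] long axis deg 126.10242358998204
far 190 [ 0.4605 -0.2959] [0.0644 0.0281] long axis deg 126.10115543718493
  windows [ 0.4607 -0.2968  0.024 ] 125.45617026779854
mag 90 [(array([221.6, 163.7], dtype=float32), array([0.6784, 0.1848]), array([0.6727, 0.1808])), (array([252.4, 156. ], dtype=float32), array([0.7032, 0.0842]), array([0.697 , 0.0823])), (array([266.9, 213.8], dtype=float32), array([0.5133, 0.0378]), array([0.5111, 0.0368])), (array([236.1, 221.5], dtype=float32), array([0.4891, 0.1371]), array([0.4874, 0.1341]))]
[(array([250.4, 157.2]), array([0.6993, 0.091 ])), (array([223.8, 164.2]), array([0.6764, 0.1778])), (array([228.4, 191. ]), array(
[... 287 characters left out ...]
], dtype=float32), array([0.7023, 0.0846]), array([0.6961, 0.0827])), (array([266.5, 213.6], dtype=float32), array([0.5139, 0.0388]), array([0.5117, 0.0378])), (array([236.1, 221.2], dtype=float32), array([0.4902, 0.137 ]), array([0.4884, 0.134 ]))]
[(array([249.8, 157.2]), array([0.699 , 0.0926])), (array([224. , 164.2]), array([0.6767, 0.1768])), (array([228.6, 190.8]), array([0.5891, 0.1618])), (array([237. , 220.6]), array([0.4918, 0.1339])), (array([266. , 212.6]), array([0.5173, 0.0407])), (array([265. , 210.2]), array([0.5251, 0.0436])), (array([263.2, 210.8]), array([0.5229, 0.0494])), (array([265. , 207.4]), array([0.5342, 0.0438])), (array([260. , 187.4]), array([0.5992, 0.0595]))]
```

View pics/magz.png

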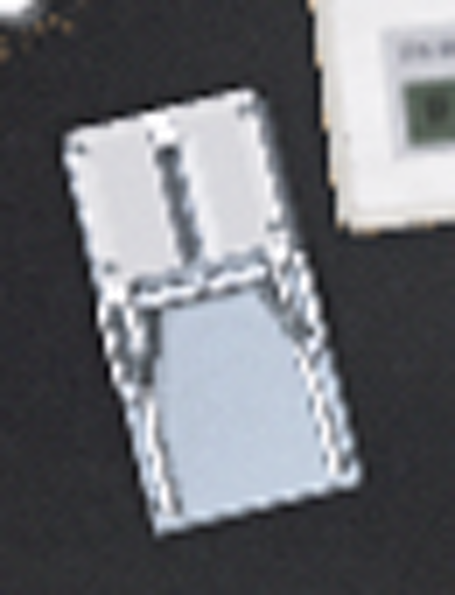

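```bash
python3 - <<'E'
from h import *
g=cv2.cvtColor(cv2.imread("pics/top0.png"),cv2.COLOR_BGR2GRAY).astype(float)
# near edge: bottommost crossing per column
def fit(pts): 
    vx,vy,x0,y0=cv2.fitLine(np.float32(pts),cv2.DIST_HUBER,0,.01,.01).ravel(); return np.array([x0,y0]),np.array([vx,vy])
pts=[]
for u in range(240,264):
    for v in range(228,200,-1):
        if g[v,u]<110<=g[v-1,u]:
            pts.append((u,v-(110-g[v,u])/(g[v-1,u]-g[v,u]))); break
P=np.array([onz("top",p,.003)[:2] for p in pts]); c,d=fit(P); print("front",c,d,"yaw x", np.degrees(np.arctan2(d[1],d[0]))%180-90, np.abs((P-c)@[-d[1],d[0]]).max())
# side edges of plate rows 195..214
for nm,us in dict(L=range(222,245),R=range(275,245,-1)).items():
  pts=[]
  for v in range(193,(219 if nm=="L" else 211)):
    us_=list(us)
    for a,b in zip(us_,us_[1:]):
        if g[v,a]<110<=g[v,b]:
            pts.append((a+(b-a)*(110-g[v,a])/(g[v,b]-g[v,a]),v)); break
  P=np.array([onz("top",p,.004)[:2] for p in pts]); c2,d2=fit(P); print(nm,c2,d2,"yaw",np.degrees(np.arctan2(d2[1],d2[0]))%180,np.abs((P-c2)@[-d2[1],d2[0]]).max())
# slot: dark min per row
pts=[]
for v in range(166,183):
    u0=int(round(239.5+(v-166)*.25)); us=np.arange(u0-4,u0+5); w=np.clip(190-g[v,us],0,None); print(v,g[v,us].astype(int)); pts.append((np.average(us,weights=w),v))
P=np.array([onz("top",p,.033)[:2] for p in pts]); c3,d3=fit(P); print("slot",P.round(4).tolist()[::4],c3,d3,"yaw",np.degrees(np.arctan2(d3[1],d3[0]))%180)
E
```

```text
front [0.5031569  0.08450536] [ 0.24429584 -0.96970075] yaw x 14.140228 0.0008119444247625024
L [0.53775656 0.14708851] [0.963902   0.26625717] yaw 15.441667 0.0018025499837458533
R [0.5539407  0.04904981] [0.9697465  0.24411418] yaw 14.129491 0.0018830401035695996
166 [223 149  89  67 141 225 233 220 215]
167 [223 122  88  89 132 227 234 222 217]
168 [221 157 110 102 156 231 236 222 220]
169 [221 213 137 101 166 218 235 231 223]
170 [217 226 143 102 130 164 228 236 224]
171 [222 137  99 102 138 228 236 223 217]
172 [218 159 110 102 144 231 236 224 217]
173 [221 194 127 102 159 213 232 230 222]
174 [222 140 103 169 189 230 236 222 217]
175 [223 136 100 133 155 229 235 224 215]
176 [224 158 111 101 142 229 235 230 219]
177 [221 194 123 101 144 212 233 235 221]
178 [217 223 141 102 119 188 232 236 223]
179 [228 138  98 101 139 227 235 224 217]
180 [224 158 109 101 152 230 237 224 219]
181 [221 194 124  99 166 218 236 220 183]
182 [220 136 146 179 176 198 188 164 167]
slot [[0.6648, 0.1265], [0.6518, 0.1242], [0.6389, 0.1225], [0.626, 0.1183], [0.613, 0.1107]] [0.63662803 0.12094273] [0.96946484 0.24523032] yaw 14.195444
```

Candidates (top view): white blocks at (301,212) and (372,229) are the two cartridges. Pink (331,229) and red (199,191) are look-alikes to leave. The close crop shows both white ones with three windows. I put the magazine's lip line at about (0.600, 0.112) with yaw 14.2°, and start with the nearer cartridge at (0.516, -0.072).

Call:
{"op": "jog_arm", "data": {
  "deltas": [
    [0.018, -0.034, 0, 0, 0, -0.18, 0.07],
    [0.018, -0.034, 0, 0, 0, -0.18, 0.07],
    [0.018, -0.034, 0, 0, 0, -0.18, 0.07],
    [0.018, -0.034, 0, 0, 0, -0.18, 0.07],
    [0.018, -0.034, 0, 0, 0, -0.18, 0.07],
    [0.018, -0.034, 0, 0, 0, -0.18, 0.07],
    [0.018, -0.034, 0, 0, 0, -0.18, 0.07],
    [0.018, -0.034, 0, 0, 0, -0.18, 0.07]
  ],
  "newtons": 40
}}

```text
time: 1.1
ee_pos: [0.3696, 0.2009, 0.2308]
tcp_rot: [0.987, -0.159, -0.0, 0.0]
force: [0.9, -0.8, 0.3]
gripper_width: 0.0699
```

Call:
{"op": "jog_arm", "data": {
  "deltas": [
    [0.018, -0.034, -0.01, 0, 0, -0.115, 0.07],
    [0.018, -0.034, -0.02, 0, 0, 0, 0.07],
    [0.018, -0.034, -0.02, 0, 0, 0, 0.07],
    [0.018, -0.034, -0.02, 0, 0, 0, 0.07],
    [0.018, -0.034, -0.02, 0, 0, 0, 0.07],
    [0.018, -0.034, -0.02, 0, 0, 0, 0.07],
    [0.018, -0.034, -0.02, 0, 0, 0, 0.07],
    [0, 0, 0, 0, 0, 0, 0.07]
  ]
}}

```text
time: 2.1
ee_pos: [0.4942, -0.0375, 0.0985]
tcp_rot: [0.977, -0.214, -0.002, 0.0]
force: [-1.0, 1.1, -0.1]
gripper_width: 0.07
```

```bash
python3 - <<'E'
from h import *
s=ctrl.observe(); print(s["ee_pos"],yaw(),s["joint_pos"],s["gripper_width"],s["time"])
E
```

```text
[ 0.49422854 -0.03750382  0.09853646] (np.float64(-24.730404649228642), array([-4.82809316e-03,  6.64712080e-04, -9.99988124e-01])) [-2.10894487e-01 -1.03061063e-02 -2.24143351e-01  1.36181937e+00
 -3.60702451e-04  1.79152640e+00] 0.06999948567723957 2.1
```

Call:
{"op": "jog_arm", "data": {
  "deltas": [
    [0.011, -0.017, 0, 0, 0, 0, 0.055],
    [0.011, -0.0175, 0, 0, 0, 0, 0.055],
    [0, 0, 0, 0, 0, 0, 0.055],
    [0, 0, -0.03, 0, 0, 0, 0.055],
    [0, 0, -0.03, 0, 0, 0, 0.055],
    [0, 0, -0.02, 0, 0, 0, 0.055],
    [0, 0, -0.013, 0, 0, 0, 0.055],
    [0, 0, 0, 0, 0, 0, 0.055]
  ]
}}

```text
time: 3.1
ee_pos: [0.5167, -0.0699, 0.0076]
tcp_rot: [0.977, -0.212, -0.001, -0.0]
force: [-0.3, 0.6, 0.2]
gripper_width: 0.0548
```

```bash
python3 - <<'E'
from h import *
im=ctrl.camera("side")[:,:,::-1]
cv2.imwrite("pics/s1.png",cv2.resize(im[150:310,220:380],None,fx=3.7,fy=3.7,interpolation=cv2.INTER_CUBIC))
E
```

```text
(no output)
```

View pics/s1.png

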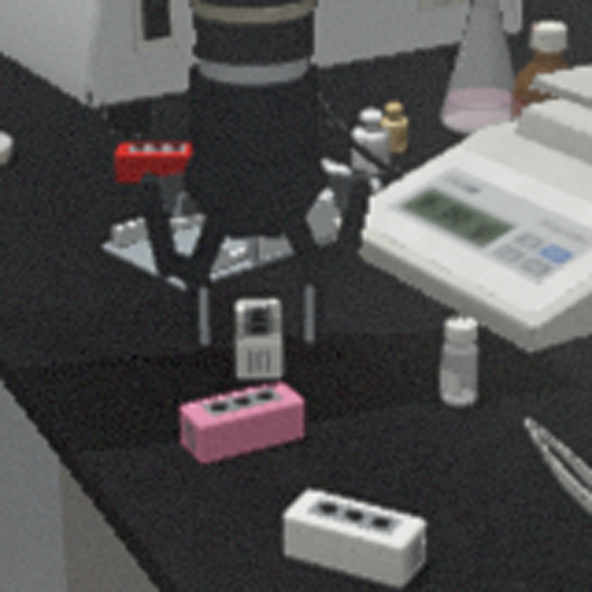

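The near cartridge (crop 258,340) sits centred between the pads, with nothing touching. Closing on it now.

Call:
{"op": "jog_arm", "data": {
  "deltas": [
    [0, -0.002, -0.003, 0, 0, 0, 0.055],
    [0, 0, 0, 0, 0, 0, 0.02],
    [0, 0, 0, 0, 0, 0, 0.02],
    [0, 0, 0, 0, 0, 0, 0.02],
    [0, 0, 0, 0, 0, 0, 0.02],
    [0, 0, 0, 0, 0, 0, 0.02],
    [0, 0, 0.03, 0, 0, 0, 0.02],
    [0, 0, 0.03, 0, 0, 0, 0.02]
  ]
}}

```text
time: 4.15
ee_pos: [0.5159, -0.0719, 0.0643]
tcp_rot: [0.977, -0.212, -0.002, -0.0]
force: [0.5, 0.9, -0.8]
gripper_width: 0.0274
```

```bash
python3 - <<'E'
from h import *
s=ctrl.observe(); print(s["ee_pos"],yaw(),s["gripper_width"],s["time"])
im=ctrl.camera("side")[:,:,::-1]
cv2.imwrite("pics/s2.png",cv2.resize(im[150:310,220:380],None,fx=3.7,fy=3.7,interpolation=cv2.INTER_CUBIC))
E
```

```text
[ 0.51586965 -0.07188157  0.06429643] (np.float64(-24.519650826689816), array([-0.00370989,  0.0011375 , -0.99999247])) 0.027390854824276164 4.15
```

View pics/s2.png

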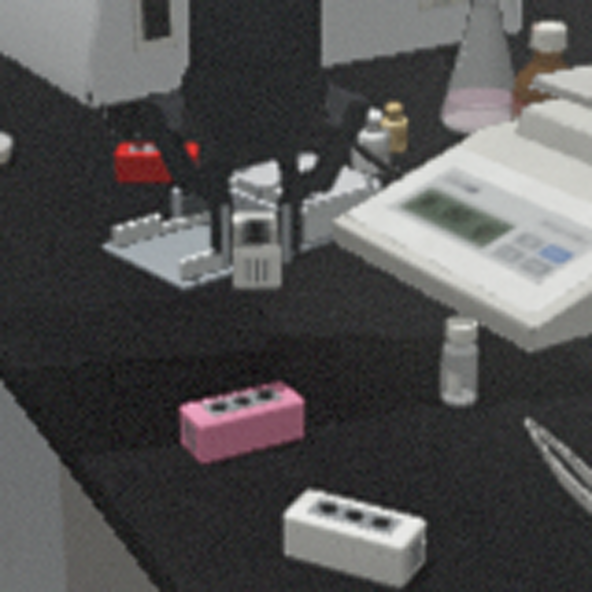

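Call:
{"op": "jog_arm", "data": {
  "deltas": [
    [0.004, 0.0335, 0, 0, 0, 0.169, 0.02],
    [0.004, 0.0335, 0, 0, 0, 0.169, 0.02],
    [0.004, 0.0335, 0, 0, 0, 0.169, 0.02],
    [0.004, 0.0335, 0, 0, 0, 0.169, 0.02],
    [0.004, 0.0335, 0, 0, 0, 0, 0.02],
    [0, 0, -0.015, 0, 0, 0, 0.02],
    [0, 0, 0, 0, 0, 0, 0.02],
    [0, 0, 0, 0, 0, 0, 0.02]
  ]
}}

```text
time: 5.2
ee_pos: [0.5367, 0.0942, 0.0495]
tcp_rot: [0.992, 0.123, -0.001, 0.0]
force: [0.7, -0.3, -1.2]
gripper_width: 0.027
```

```bash
python3 - <<'E'
from h import *
s=ctrl.observe(); print(s["ee_pos"],yaw(),s["gripper_width"],s["time"])
im=ctrl.camera("side")[:,:,::-1]
cv2.imwrite("pics/s3.png",cv2.resize(im[150:270,220:340],None,fx=5,fy=5,interpolation=cv2.INTER_CUBIC))
im=ctrl.camera("top")[:,:,::-1]
cv2.imwrite("pics/t3.png",cv2.resize(im[140:240,200:300],None,fx=5,fy=5,interpolation=cv2.INTER_CUBIC))
E
```

```text
[0.53669637 0.09418652 0.04948489] (np.float64(14.137237661357366), array([-1.81917281e-03, -4.41734045e-04, -9.99998248e-01])) 0.02704886686223942 5.2
```

View pics/s3.png

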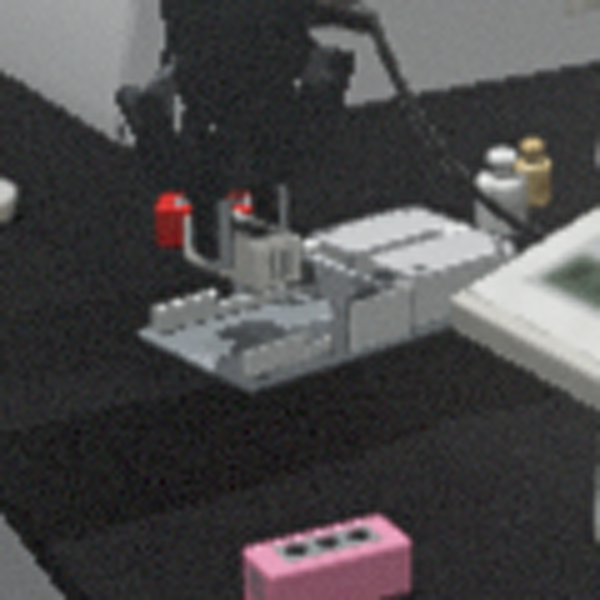

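View pics/t3.png

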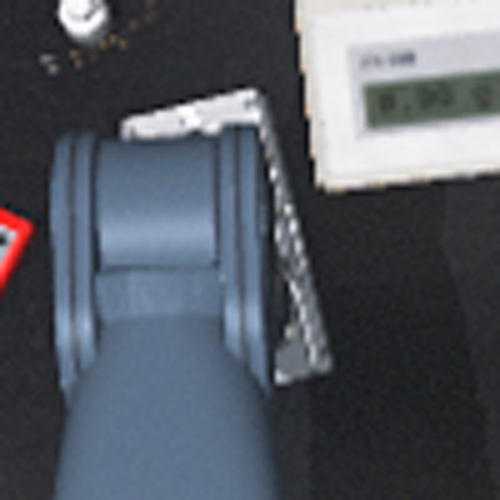

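Held above the bay, aligned with the magazine (mag x about -66 mm, y about -1.5 mm). Lowering and releasing.

Call:
{"op": "jog_arm", "data": {
  "deltas": [
    [0, 0.0014, -0.015, 0, 0, 0, 0.02],
    [0, 0, -0.015, 0, 0, 0, 0.02],
    [0, 0, -0.008, 0, 0, 0, 0.02],
    [0, 0, -0.0025, 0, 0, 0, 0.02],
    [0, 0, 0, 0, 0, 0, 0.02],
    [0, 0, 0, 0, 0, 0, 0.02],
    [0, 0, 0, 0, 0, 0, 0.042],
    [0, 0, 0, 0, 0, 0, 0.042]
  ]
}}

```text
time: 6.3
ee_pos: [0.5376, 0.0966, 0.0094]
tcp_rot: [0.992, 0.124, 0.0, -0.0]
force: [0.4, 1.0, 0.4]
gripper_width: 0.0414
```

Call:
{"op": "jog_arm", "data": {
  "deltas": [
    [0, 0, 0, 0, 0, 0, 0.042],
    [0, 0, 0.03, 0, 0, 0, 0.042],
    [0, 0, 0.03, 0, 0, 0, 0.042],
    [-0.03, -0.008, 0.01, 0, 0, 0.18, 0.0],
    [-0.03, -0.008, 0, 0, 0, 0.18, 0.0],
    [-0.02, -0.005, 0, 0, 0, 0.18, 0.0],
    [0, 0, 0, 0, 0, 0.18, 0.0],
    [0, 0, 0, 0, 0, 0.18, 0.0]
  ]
}}

```text
time: 7.3
ee_pos: [0.4573, 0.0755, 0.0798]
tcp_rot: [0.838, 0.545, 0.0, 0.0]
force: [-0.3, 0.7, 0.3]
gripper_width: 0.0001
```

```bash
python3 - <<'E'
from h import *
s=ctrl.observe(); print(s["ee_pos"],yaw(),s["gripper_width"],s["time"])
im=ctrl.camera("side")[:,:,::-1]
cv2.imwrite("pics/s4.png",cv2.resize(im[150:270,220:340],None,fx=5,fy=5,interpolation=cv2.INTER_CUBIC))
E
```

```text
[0.45727872 0.07546911 0.07982719] (np.float64(66.10894182484347), array([ 5.24138029e-04,  4.34528153e-05, -9.99999862e-01])) 6.145692995512926e-05 7.3
```

View pics/s4.png

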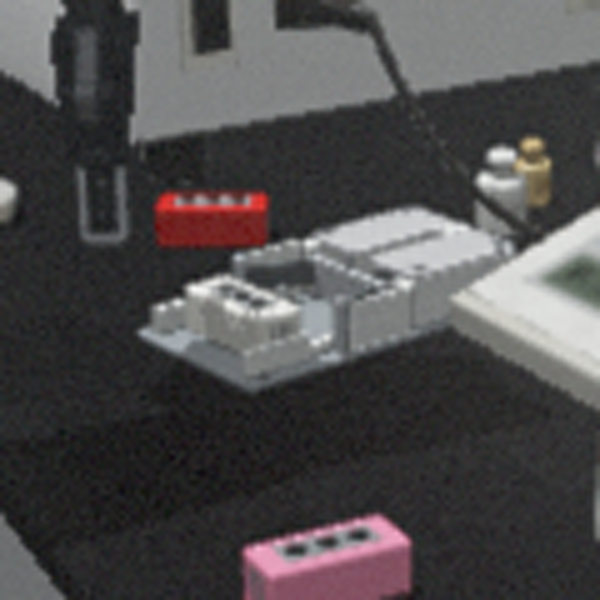

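Cartridge sits flat in the bay, crop (240,310). Finish rotating the closed fingers, then lower them behind it.

Call:
{"op": "jog_arm", "data": {
  "deltas": [
    [0, 0, 0, 0, 0, 0.166, 0.01],
    [0, 0, -0.01, 0, 0, 0.166, 0.01],
    [0, 0, -0.02, 0, 0, 0.166, 0.01],
    [0, 0, -0.02, 0, 0, 0.166, 0.01],
    [0, 0, -0.018, 0, 0, 0, 0.01],
    [0.022, 0.0055, 0, 0, 0, 0, 0.01],
    [0.022, 0.0055, 0, 0, 0, 0, 0.01],
    [0, 0, 0, 0, 0, 0, 0.01]
  ]
}}

```text
time: 8.35
ee_pos: [0.5027, 0.0867, 0.0119]
tcp_rot: [0.618, 0.787, 0.0, 0.0]
force: [-0.1, -0.2, 0.2]
gripper_width: 0.01
```

```bash
cat >> h.py <<'E'
def mag(p,o=(0.5999,0.1118),a=14.2):
    c,s=np.cos(np.radians(a)),np.sin(np.radians(a)); d=np.array(p[:2])-o; return np.array([c*d[0]+s*d[1],-s*d[0]+c*d[1]])*1000
E
python3 - <<'E'
from h import *
s=ctrl.observe(); print(s["ee_pos"],mag(s["ee_pos"]),yaw(),s["gripper_width"],s["time"],s["force"])
im=ctrl.camera("side")[:,:,::-1]
cv2.imwrite("pics/s5.png",cv2.resize(im[150:270,220:340],None,fx=5,fy=5,interpolation=cv2.INTER_CUBIC))
E
```

```text
[0.50274175 0.08669145 0.0119443 ] [-100.34892905   -0.50772859] (np.float64(103.7303589082673), array([ 1.11126816e-03,  1.47114216e-05, -9.99999382e-01])) 0.010002739346313329 8.35 [-0.05882152 -0.18302451  0.16899411]
```

View pics/s5.png

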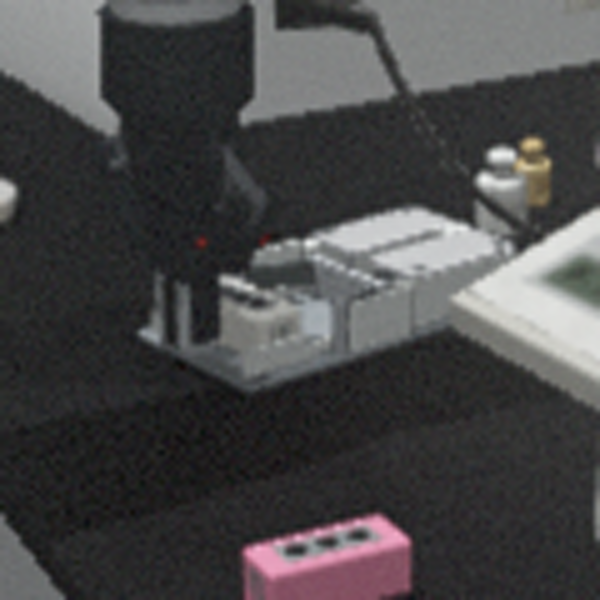

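Call:
{"op": "jog_arm", "data": {
  "deltas": [
    [0.0034, 0.001, 0, 0, 0, 0, 0.01],
    [0.0034, 0.001, 0, 0, 0, 0, 0.01],
    [0.0034, 0.001, 0, 0, 0, 0, 0.01],
    [0.0034, 0.001, 0, 0, 0, 0, 0.01],
    [0.0034, 0.001, 0, 0, 0, 0, 0.01],
    [0.0034, 0.001, 0, 0, 0, 0, 0.01],
    [0.0034, 0.001, 0, 0, 0, 0, 0.01],
    [0.0034, 0.001, 0, 0, 0, 0, 0.01]
  ]
}}

```text
time: 9.4
ee_pos: [0.5288, 0.0946, 0.0118]
tcp_rot: [0.617, 0.787, -0.0, -0.0]
force: [-0.4, 0.3, -0.2]
gripper_width: 0.0096
```

```bash
python3 - <<'E'
from h import *
s=ctrl.observe(); print(s["ee_pos"],mag(s["ee_pos"]),yaw()[0],s["time"],s["force"])
im=ctrl.camera("side")[:,:,::-1]
cv2.imwrite("pics/s6.png",cv2.resize(im[170:250,230:330],None,fx=7,fy=7,interpolation=cv2.INTER_CUBIC))
E
```

```text
[0.52884352 0.09459608 0.01178047] [-73.10562207   0.75242183] 103.81917484928314 9.4 [-0.44019111  0.26658541 -0.16318512]
```

View pics/s6.png

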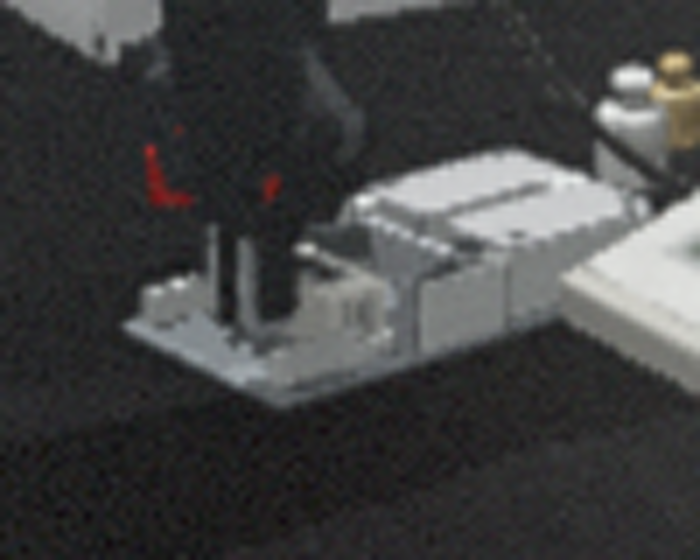

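Call:
{"op": "jog_arm", "data": {
  "deltas": [
    [0.0058, 0.0014, 0, 0, 0, 0, 0.01],
    [0.0058, 0.0014, 0, 0, 0, 0, 0.01],
    [0.0058, 0.0014, 0, 0, 0, 0, 0.01],
    [0.0058, 0.0014, 0, 0, 0, 0, 0.01],
    [0.0058, 0.0014, 0, 0, 0, 0, 0.01],
    [0.0058, 0.0014, 0, 0, 0, 0, 0.01],
    [0.0058, 0.0014, 0, 0, 0, 0, 0.01],
    [0.0058, 0.0014, 0, 0, 0, 0, 0.01]
  ]
}}

```text
time: 10.45
ee_pos: [0.5741, 0.1057, 0.0116]
tcp_rot: [0.617, 0.787, -0.001, -0.001]
force: [-6.0, -2.3, 3.3]
gripper_width: 0.0097
```

```bash
python3 - <<'E'
from h import *
s=ctrl.observe(); print(s["ee_pos"],mag(s["ee_pos"]),yaw()[0],s["time"],s["force"])
im=ctrl.camera("side")[:,:,::-1]
cv2.imwrite("pics/s7.png",cv2.resize(im[170:250,230:330],None,fx=7,fy=7,interpolation=cv2.INTER_CUBIC))
E
```

```text
[0.57412413 0.10573636 0.01157939] [-26.47575331   0.44464156] 103.81905543542246 10.45 [-6.0202404  -2.33165124  3.30510522]
```

View pics/s7.png

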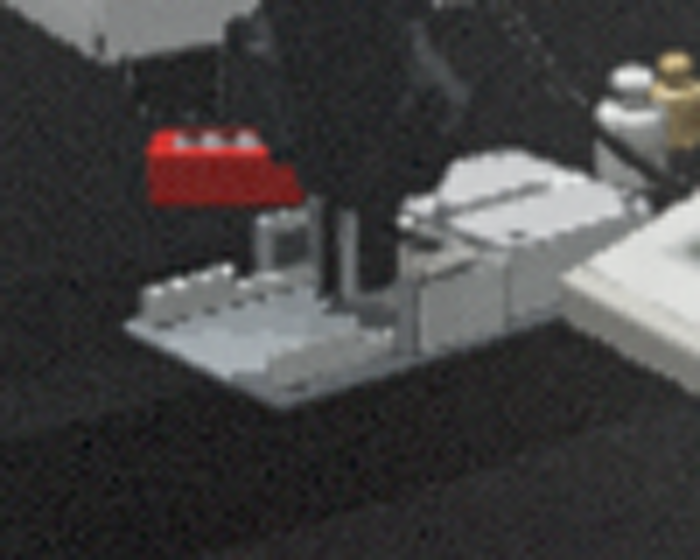

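Call:
{"op": "jog_arm", "data": {
  "deltas": [
    [0.0042, 0.001, 0, 0, 0, 0, 0.01],
    [0.0042, 0.001, 0, 0, 0, 0, 0.01],
    [0.0042, 0.001, 0, 0, 0, 0, 0.01],
    [0.0042, 0.001, 0, 0, 0, 0, 0.01],
    [0.002, 0.0005, 0, 0, 0, 0, 0.01],
    [0, 0, 0, 0, 0, 0, 0.01],
    [0, 0, 0, 0, 0, 0, 0.01],
    [0, 0, 0, 0, 0, 0, 0.01]
  ]
}}

```text
time: 11.5
ee_pos: [0.5938, 0.1105, 0.0116]
tcp_rot: [0.617, 0.787, 0.0, -0.0]
force: [-3.9, -0.3, -0.1]
gripper_width: 0.0102
```

```bash
python3 - <<'E'
from h import *
s=ctrl.observe(); print(s["ee_pos"],mag(s["ee_pos"]),yaw()[0],s["time"],s["force"])
im=ctrl.camera("side")[:,:,::-1]
cv2.imwrite("pics/s8.png",cv2.resize(im[170:250,230:330],None,fx=7,fy=7,interpolation=cv2.INTER_CUBIC))
E
```

```text
[0.59375155 0.11046706 0.01162101] [-6.2875677   0.21604407] 103.82833379016263 11.5 [-3.86628036 -0.34227854 -0.1020447 ]
```

View pics/s8.png

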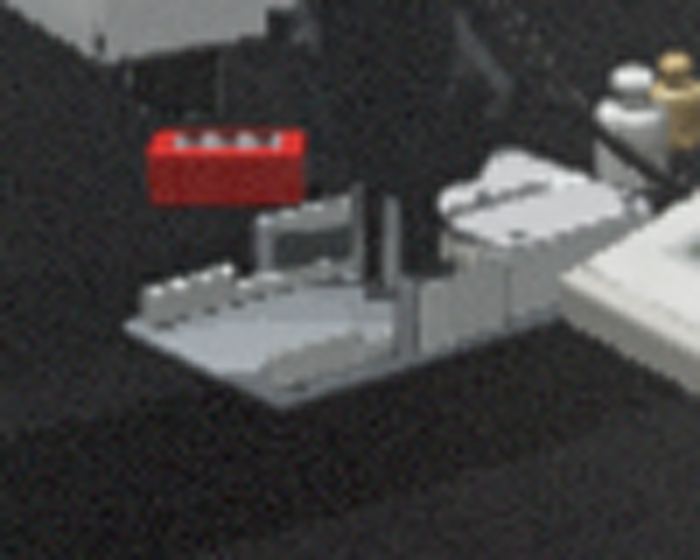

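Force has fallen to about 4 N, which is just the follower spring, so the lips have probably closed. Going 2 mm further, then backing out.

Call:
{"op": "jog_arm", "data": {
  "deltas": [
    [0.002, 0.0005, 0, 0, 0, 0, 0.01],
    [0, 0, 0, 0, 0, 0, 0.01],
    [-0.004, -0.001, 0, 0, 0, 0, 0.01],
    [-0.006, -0.0015, 0, 0, 0, 0, 0.01],
    [-0.012, -0.003, 0, 0, 0, 0, 0.01],
    [-0.016, -0.004, 0, 0, 0, 0, 0.01],
    [-0.016, -0.004, 0.03, 0, 0, 0, 0.01],
    [-0.016, -0.004, 0.04, 0, 0, 0, 0.01]
  ]
}}

```text
time: 12.55
ee_pos: [0.5244, 0.0927, 0.0817]
tcp_rot: [0.617, 0.787, -0.0, -0.0]
force: [0.4, -0.4, 0.9]
gripper_width: 0.0102
```

```bash
python3 - <<'E'
from h import *
s=ctrl.observe(); print(s["ee_pos"],mag(s["ee_pos"]),yaw()[0],s["time"],s["force"])
im=ctrl.camera("side")[:,:,::-1]
cv2.imwrite("pics/s9.png",cv2.resize(im[170:250,230:330],None,fx=7,fy=7,interpolation=cv2.INTER_CUBIC))
E
```

```text
[0.52441271 0.09268655 0.08165464] [-7.78694714e+01 -1.18528312e-02] 103.80017905014047 12.55 [ 0.37297213 -0.36622687  0.91473621]
```

View pics/s9.png

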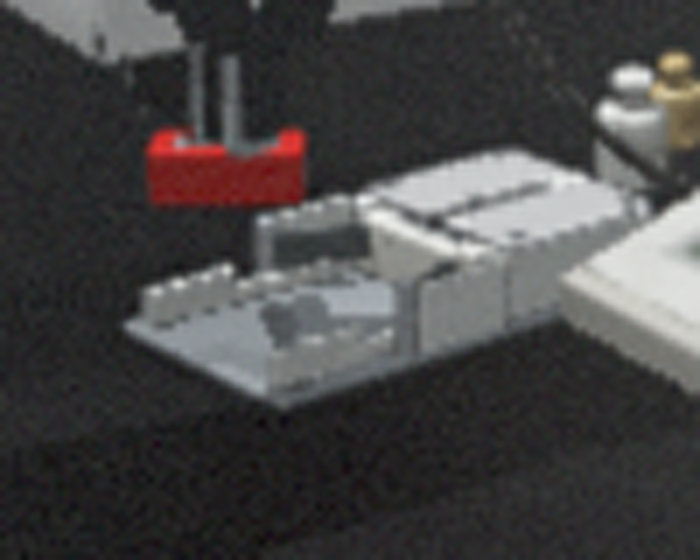

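The first cartridge's white rear face shows behind the closed lips, crop (420,250), and it stays in. Now for the second cartridge at (0.4605, -0.296), long axis 126°.

Call:
{"op": "jog_arm", "data": {
  "deltas": [
    [-0.004, -0.02, 0.02, 0, 0, -0.169, 0.055],
    [-0.009, -0.05, 0, 0, 0, -0.169, 0.055],
    [-0.009, -0.05, 0, 0, 0, -0.169, 0.055],
    [-0.009, -0.05, 0, 0, 0, -0.169, 0.055],
    [-0.009, -0.05, 0, 0, 0, -0.169, 0.055],
    [-0.009, -0.05, 0, 0, 0, -0.169, 0.055],
    [-0.009, -0.05, 0, 0, 0, -0.169, 0.055],
    [-0.006, -0.05, 0, 0, 0, 0, 0.055]
  ]
}}

```text
time: 13.6
ee_pos: [0.4616, -0.279, 0.1027]
tcp_rot: [0.951, 0.309, 0.001, 0.001]
force: [0.3, 0.1, -0.1]
gripper_width: 0.0553
```

```bash
python3 - <<'E'
from h import *
s=ctrl.observe(); print(s["ee_pos"],yaw(),s["time"],s["joint_pos"][5])
im=ctrl.camera("top")[:,:,::-1]; cv2.imwrite("pics/t10.png",im)
cv2.imwrite("pics/t10z.png",cv2.resize(im[140:240,205:305],None,fx=6,fy=6,interpolation=cv2.INTER_CUBIC))
E
```

```text
[ 0.46164511 -0.27904533  0.10266413] (np.float64(35.95409726743343), array([ 0.00249479, -0.00222849, -0.9999944 ])) 13.6 0.2753684218691231
```

View pics/t10z.png

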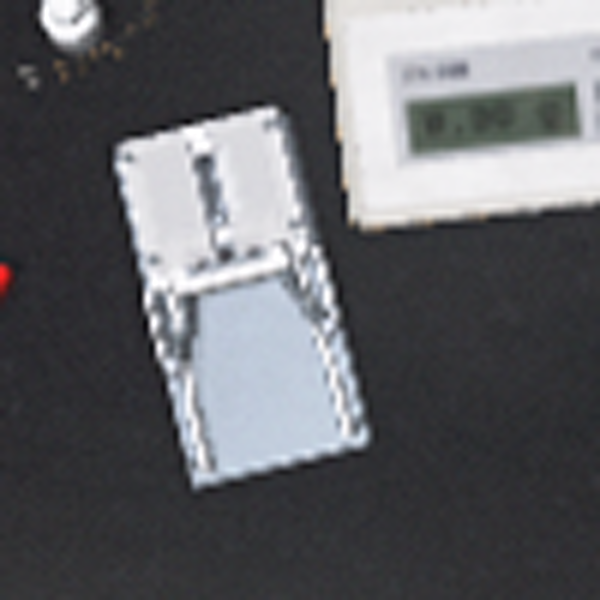

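The top view shows the first cartridge under the cover edge at crop (235,270), with the bay empty. Descending on the second.

Call:
{"op": "jog_arm", "data": {
  "deltas": [
    [-0.001, -0.017, 0, 0, 0, 0, 0.055],
    [0, 0, 0, 0, 0, 0, 0.055],
    [0, 0, -0.03, 0, 0, 0, 0.055],
    [0, 0, -0.03, 0, 0, 0, 0.055],
    [0, 0, -0.02, 0, 0, 0, 0.055],
    [0, 0, -0.015, 0, 0, 0, 0.055],
    [0, 0, 0, 0, 0, 0, 0.055],
    [0, 0, 0, 0, 0, 0, 0.055]
  ]
}}

```text
time: 14.65
ee_pos: [0.4616, -0.2939, 0.0078]
tcp_rot: [0.951, 0.31, 0.0, 0.001]
force: [-0.7, 0.5, 0.1]
gripper_width: 0.055
```

```bash
python3 - <<'E'
from h import *
s=ctrl.observe(); print(s["ee_pos"],yaw(),s["time"],s["force"])
im=ctrl.camera("side")[:,:,::-1]
cv2.imwrite("pics/s11.png",cv2.resize(im[200:330,240:400],None,fx=4.5,fy=4.5,interpolation=cv2.INTER_CUBIC))
E
```

```text
[ 0.46159453 -0.29391319  0.00781581] (np.float64(36.07408555424743), array([ 0.00132913, -0.00101132, -0.99999861])) 14.65 [-0.69947492  0.49894649  0.13297796]
```

View pics/s11.png

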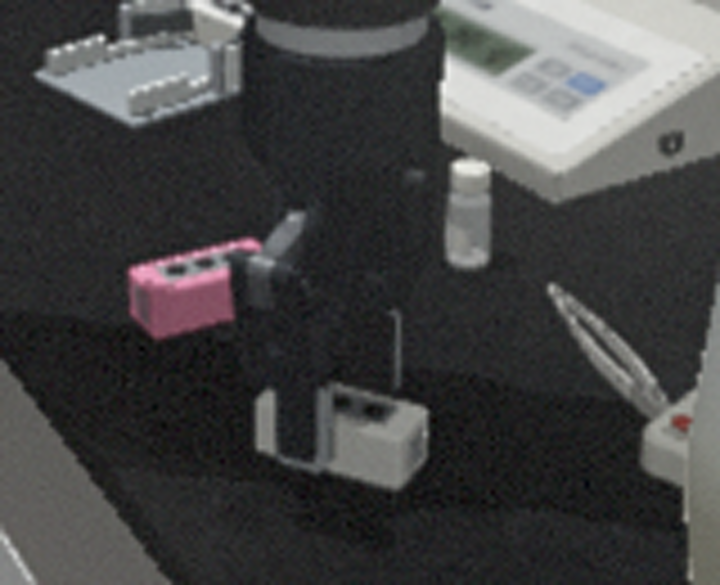

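Call:
{"op": "jog_arm", "data": {
  "deltas": [
    [-0.001, -0.0023, -0.003, 0, 0, 0, 0.055],
    [0, 0, 0, 0, 0, 0, 0.02],
    [0, 0, 0, 0, 0, 0, 0.02],
    [0, 0, 0, 0, 0, 0, 0.02],
    [0, 0, 0, 0, 0, 0, 0.02],
    [0, 0, 0, 0, 0, 0, 0.02],
    [0, 0, 0.04, 0, 0, 0, 0.02],
    [0, 0, 0.04, 0, 0, 0, 0.02]
  ]
}}

```text
time: 15.7
ee_pos: [0.4587, -0.295, 0.0831]
tcp_rot: [0.951, 0.309, -0.001, -0.002]
force: [1.2, -0.6, 0.4]
gripper_width: 0.027
```

```bash
python3 - <<'E'
from h import *
s=ctrl.observe(); print(s["ee_pos"],yaw(),s["time"],s["gripper_width"])
im=ctrl.camera("side")[:,:,::-1]
cv2.imwrite("pics/s12.png",cv2.resize(im[180:310,240:400],None,fx=4.5,fy=4.5,interpolation=cv2.INTER_CUBIC))
E
```

```text
[ 0.45872864 -0.29503999  0.08309663] (np.float64(36.04239223085789), array([-0.00271071,  0.00252484, -0.99999314])) 15.7 0.02702327533581711
```

View pics/s12.png

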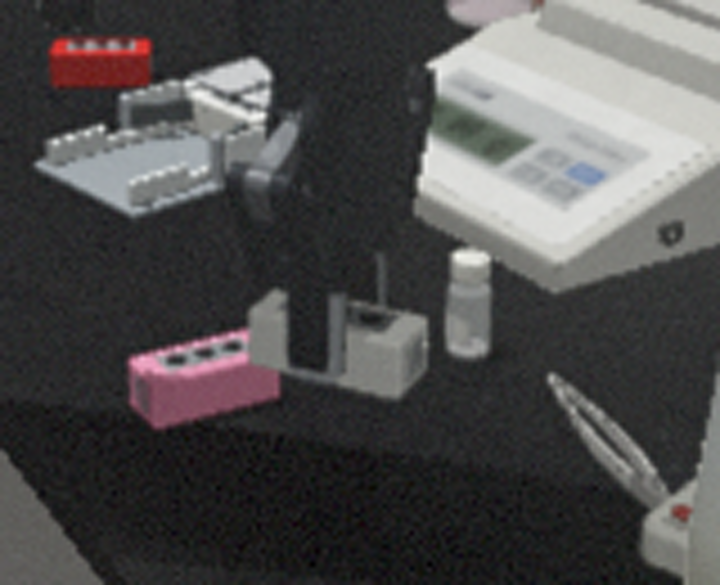

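Call:
{"op": "jog_arm", "data": {
  "deltas": [
    [0.004, 0.02, 0, 0, 0, -0.127, 0.02],
    [0.01, 0.05, 0, 0, 0, -0.127, 0.02],
    [0.01, 0.05, 0, 0, 0, -0.127, 0.02],
    [0.01, 0.05, 0, 0, 0, 0, 0.02],
    [0.01, 0.05, 0, 0, 0, 0, 0.02],
    [0.01, 0.05, 0, 0, 0, 0, 0.02],
    [0.01, 0.05, 0, 0, 0, 0, 0.02],
    [0.01, 0.045, 0, 0, 0, 0, 0.02]
  ]
}}

```text
time: 16.75
ee_pos: [0.5334, 0.0709, 0.0831]
tcp_rot: [0.992, 0.124, -0.001, -0.0]
force: [0.3, 0.7, -1.3]
gripper_width: 0.0273
```

Call:
{"op": "jog_arm", "data": {
  "deltas": [
    [0.004, 0.026, 0, 0, 0, 0, 0.02],
    [0, 0, 0, 0, 0, 0, 0.02],
    [0, 0, -0.02, 0, 0, 0, 0.02],
    [0, 0, -0.013, 0, 0, 0, 0.02],
    [0, 0, 0, 0, 0, 0, 0.02],
    [0, 0, 0, 0, 0, 0, 0.02],
    [0, 0, 0, 0, 0, 0, 0.02],
    [0, 0, 0, 0, 0, 0, 0.02]
  ]
}}

```text
time: 17.75
ee_pos: [0.5384, 0.0949, 0.0515]
tcp_rot: [0.992, 0.124, 0.001, 0.0]
force: [0.1, 0.5, 0.3]
gripper_width: 0.0268
```

```bash
python3 - <<'E'
from h import *
s=ctrl.observe(); print(s["ee_pos"],mag(s["ee_pos"]),yaw(),s["time"],s["gripper_width"])
im=ctrl.camera("side")[:,:,::-1]
cv2.imwrite("pics/s13.png",cv2.resize(im[150:270,220:340],None,fx=5,fy=5,interpolation=cv2.INTER_CUBIC))
E
```

```text
[0.53836247 0.09489131 0.05153452] [-63.80509743  -1.29644428] (np.float64(14.202658062526563), array([ 1.28295629e-03,  8.71298487e-05, -9.99999173e-01])) 17.75 0.02679482185928482
```

View pics/s13.png

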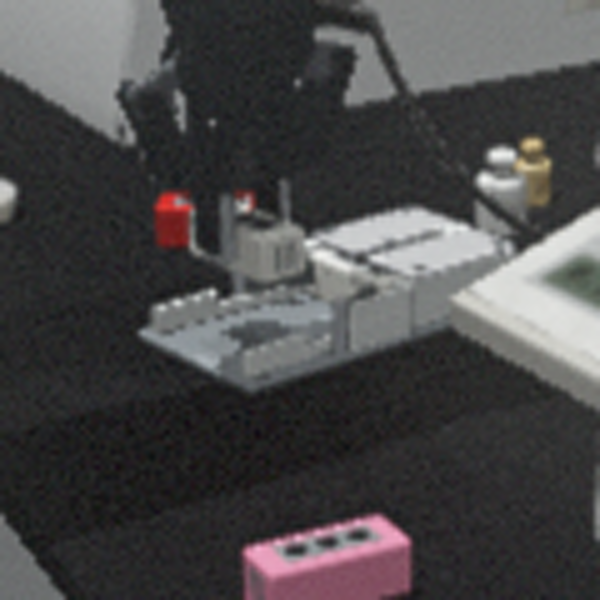

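Call:
{"op": "jog_arm", "data": {
  "deltas": [
    [-0.0015, 0.001, -0.017, 0, 0, 0, 0.02],
    [0, 0, -0.015, 0, 0, 0, 0.02],
    [0, 0, -0.008, 0, 0, 0, 0.02],
    [0, 0, -0.0025, 0, 0, 0, 0.02],
    [0, 0, 0, 0, 0, 0, 0.02],
    [0, 0, 0, 0, 0, 0, 0.02],
    [0, 0, 0, 0, 0, 0, 0.042],
    [0, 0, 0, 0, 0, 0, 0.042]
  ]
}}

```text
time: 18.8
ee_pos: [0.5366, 0.0959, 0.0081]
tcp_rot: [0.992, 0.124, 0.0, 0.0]
force: [0.7, 0.6, -1.6]
gripper_width: 0.0418
```

Call:
{"op": "jog_arm", "data": {
  "deltas": [
    [0, 0, 0, 0, 0, 0, 0.042],
    [0, 0, 0.03, 0, 0, 0, 0.042],
    [0, 0, 0.03, 0, 0, 0, 0.042],
    [-0.03, -0.008, 0.01, 0, 0, 0.18, 0.01],
    [-0.03, -0.008, 0, 0, 0, 0.18, 0.01],
    [-0.02, -0.005, 0, 0, 0, 0.18, 0.01],
    [0, 0, 0, 0, 0, 0.18, 0.01],
    [0, 0, 0, 0, 0, 0.18, 0.01]
  ]
}}

```text
time: 19.8
ee_pos: [0.4562, 0.0749, 0.0784]
tcp_rot: [0.838, 0.545, 0.0, 0.0]
force: [0.6, -0.6, 0.4]
gripper_width: 0.0098
```

```bash
python3 - <<'E'
from h import *
s=ctrl.observe(); print(s["ee_pos"],mag(s["ee_pos"]),yaw(),s["time"],s["gripper_width"])
im=ctrl.camera("side")[:,:,::-1]
cv2.imwrite("pics/s14.png",cv2.resize(im[150:270,220:340],None,fx=5,fy=5,interpolation=cv2.INTER_CUBIC))
E
```

```text
[0.45620039 0.07485962 0.07844604] [-148.37066568   -0.5611068 ] (np.float64(66.10566565708565), array([ 6.45500017e-04,  3.73924227e-05, -9.99999791e-01])) 19.8 0.0097640832622507
```

View pics/s14.png

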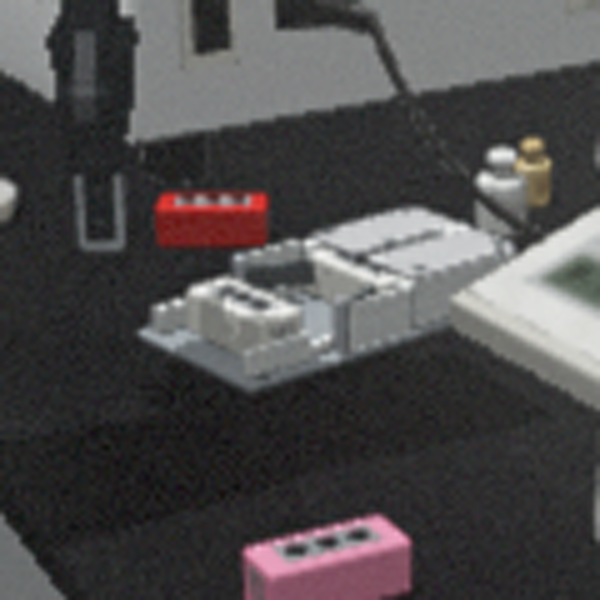

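The second cartridge is flat in the bay, crop (245,312). I'll use the same push sequence.

Call:
{"op": "jog_arm", "data": {
  "deltas": [
    [0, 0, 0, 0, 0, 0.167, 0.01],
    [0, 0, -0.01, 0, 0, 0.167, 0.01],
    [0, 0, -0.02, 0, 0, 0.167, 0.01],
    [0, 0, -0.02, 0, 0, 0.167, 0.01],
    [0, 0, -0.0165, 0, 0, 0, 0.01],
    [0.022, 0.0057, 0, 0, 0, 0, 0.01],
    [0.022, 0.0057, 0, 0, 0, 0, 0.01],
    [0, 0, 0, 0, 0, 0, 0.01]
  ]
}}

```text
time: 20.85
ee_pos: [0.5017, 0.0865, 0.0119]
tcp_rot: [0.617, 0.787, 0.0, 0.0]
force: [-0.3, -0.9, -0.0]
gripper_width: 0.0099
```

Call:
{"op": "jog_arm", "data": {
  "deltas": [
    [0.0036, 0.001, 0, 0, 0, 0, 0.01],
    [0.0036, 0.001, 0, 0, 0, 0, 0.01],
    [0.0036, 0.001, 0, 0, 0, 0, 0.01],
    [0.0036, 0.001, 0, 0, 0, 0, 0.01],
    [0.0036, 0.001, 0, 0, 0, 0, 0.01],
    [0.0036, 0.001, 0, 0, 0, 0, 0.01],
    [0.0036, 0.001, 0, 0, 0, 0, 0.01],
    [0.0036, 0.001, 0, 0, 0, 0, 0.01]
  ]
}}

```text
time: 21.85
ee_pos: [0.5293, 0.0944, 0.0118]
tcp_rot: [0.615, 0.788, -0.0, -0.0]
force: [-0.9, 0.9, 0.1]
gripper_width: 0.0104
```

```bash
python3 - <<'E'
from h import *
s=ctrl.observe(); print(s["ee_pos"],mag(s["ee_pos"]),yaw()[0],s["time"],s["force"])
im=ctrl.camera("side")[:,:,::-1]
cv2.imwrite("pics/s15.png",cv2.resize(im[170:250,230:330],None,fx=7,fy=7,interpolation=cv2.INTER_CUBIC))
E
```

```text
[0.52929621 0.09439342 0.01175479] [-72.71648392   0.44489962] 104.04974449250454 21.85 [-0.89202538  0.85556871  0.08105278]
```

View pics/s15.png

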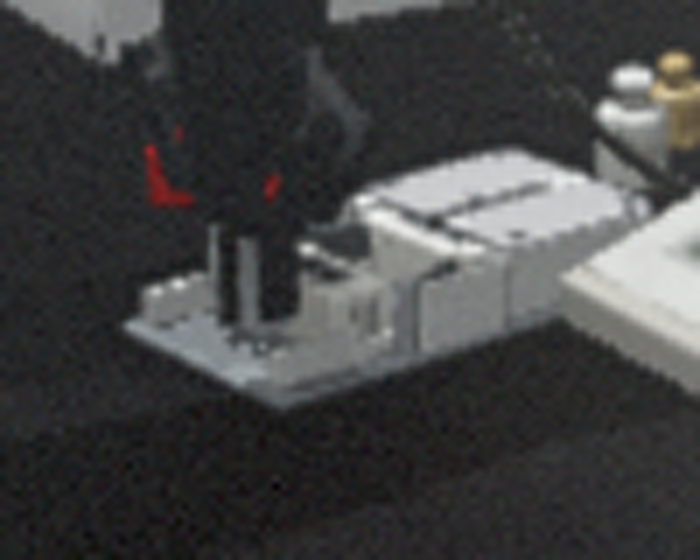

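Call:
{"op": "jog_arm", "data": {
  "deltas": [
    [0.0058, 0.0014, 0, 0, 0, 0, 0.01],
    [0.0058, 0.0014, 0, 0, 0, 0, 0.01],
    [0.0058, 0.0014, 0, 0, 0, 0, 0.01],
    [0.0058, 0.0014, 0, 0, 0, 0, 0.01],
    [0.0058, 0.0014, 0, 0, 0, 0, 0.01],
    [0.0058, 0.0014, 0, 0, 0, 0, 0.01],
    [0.0058, 0.0014, 0, 0, 0, 0, 0.01],
    [0.0058, 0.0014, 0, 0, 0, 0, 0.01]
  ]
}}

```text
time: 22.9
ee_pos: [0.5718, 0.1038, 0.0111]
tcp_rot: [0.616, 0.788, -0.004, -0.002]
force: [-10.0, -5.0, 5.1]
gripper_width: 0.0101
```

Call:
{"op": "jog_arm", "data": {
  "deltas": [
    [0.0042, 0.001, 0, 0, 0, 0, 0.01],
    [0.0042, 0.001, 0, 0, 0, 0, 0.01],
    [0.0042, 0.001, 0, 0, 0, 0, 0.01],
    [0.0042, 0.001, 0, 0, 0, 0, 0.01],
    [0.003, 0.0007, 0, 0, 0, 0, 0.01],
    [0, 0, 0, 0, 0, 0, 0.01],
    [0, 0, 0, 0, 0, 0, 0.01],
    [0, 0, 0, 0, 0, 0, 0.01]
  ]
}}

```text
time: 23.9
ee_pos: [0.5926, 0.1089, 0.0111]
tcp_rot: [0.616, 0.788, -0.003, -0.002]
force: [-6.1, -3.1, 4.2]
gripper_width: 0.01
```

```bash
python3 - <<'E'
from h import *
s=ctrl.observe(); print(s["ee_pos"],mag(s["ee_pos"]),yaw()[0],s["time"],s["force"])
im=ctrl.camera("side")[:,:,::-1]
cv2.imwrite("pics/s16.png",cv2.resize(im[170:250,230:330],None,fx=7,fy=7,interpolation=cv2.INTER_CUBIC))
E
```

```text
[0.59261527 0.10888136 0.01113402] [-7.77810901 -1.0424598 ] 103.99985852724213 23.9 [-6.12365294 -3.1291372   4.17241109]
```

View pics/s16.png

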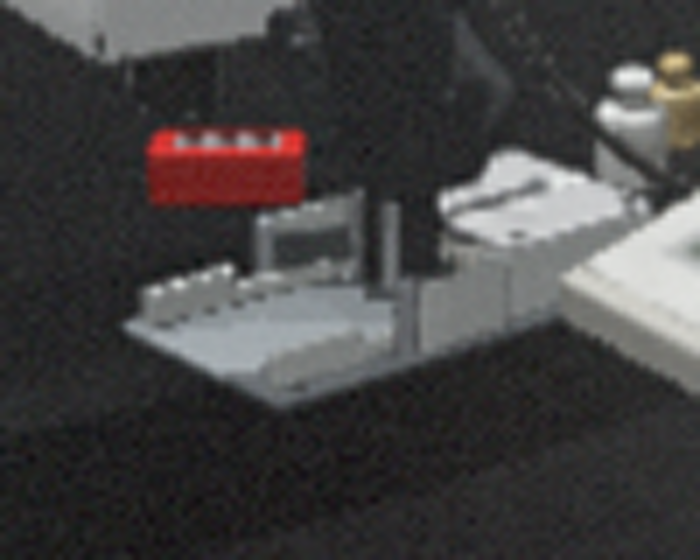

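Force along the push is 6.7 N (the follower alone should give about 5 N), and the fingers are only about 3 mm past the lip line. Pushing 4 mm more.

Call:
{"op": "jog_arm", "data": {
  "deltas": [
    [0.002, 0.0006, 0, 0, 0, 0, 0.01],
    [0.0015, 0.0006, 0, 0, 0, 0, 0.01],
    [0, 0, 0, 0, 0, 0, 0.01],
    [0, 0, 0, 0, 0, 0, 0.01],
    [0, 0, 0, 0, 0, 0, 0.01],
    [0, 0, 0, 0, 0, 0, 0.01],
    [0, 0, 0, 0, 0, 0, 0.01],
    [0, 0, 0, 0, 0, 0, 0.01]
  ]
}}

```text
time: 24.95
ee_pos: [0.5956, 0.1096, 0.0111]
tcp_rot: [0.616, 0.788, -0.004, -0.002]
force: [-7.1, -3.3, 3.8]
gripper_width: 0.0099
```

```bash
python3 - <<'E'
from h import *
s=ctrl.observe(); print(s["ee_pos"],mag(s["ee_pos"]),yaw()[0],s["time"],s["force"])
E
```

```text
[0.59559516 0.10964437 0.0111381 ] [-4.70209736 -1.03375198] 103.98399255649042 24.95 [-7.05235821 -3.25888977  3.78299675]
```

Call:
{"op": "jog_arm", "data": {
  "deltas": [
    [0.002, 0.0006, 0, 0, 0, 0, 0.01],
    [0, 0, 0, 0, 0, 0, 0.01],
    [0, 0, 0, 0, 0, 0, 0.01],
    [-0.004, -0.001, 0, 0, 0, 0, 0.01],
    [-0.004, -0.001, 0, 0, 0, 0, 0.01],
    [-0.004, -0.001, 0, 0, 0, 0, 0.01],
    [0, 0, 0, 0, 0, 0, 0.01],
    [0, 0, 0, 0, 0, 0, 0.01]
  ]
}}

```text
time: 25.95
ee_pos: [0.5897, 0.1097, 0.0123]
tcp_rot: [0.615, 0.788, 0.001, 0.0]
force: [1.0, 0.4, -1.3]
gripper_width: 0.0099
```

```bash
python3 - <<'E'
from h import *
s=ctrl.observe(); print(s["ee_pos"],mag(s["ee_pos"]),yaw()[0],s["time"],s["force"])
im=ctrl.camera("side")[:,:,::-1]
cv2.imwrite("pics/s17.png",cv2.resize(im[170:250,230:330],None,fx=7,fy=7,interpolation=cv2.INTER_CUBIC))
E
```

```text
[0.58971707 0.10967114 0.01227009] [-10.39402124   0.43413596] 104.07938310728046 25.95 [ 1.01498201  0.4017996  -1.26116049]
```

View pics/s17.png

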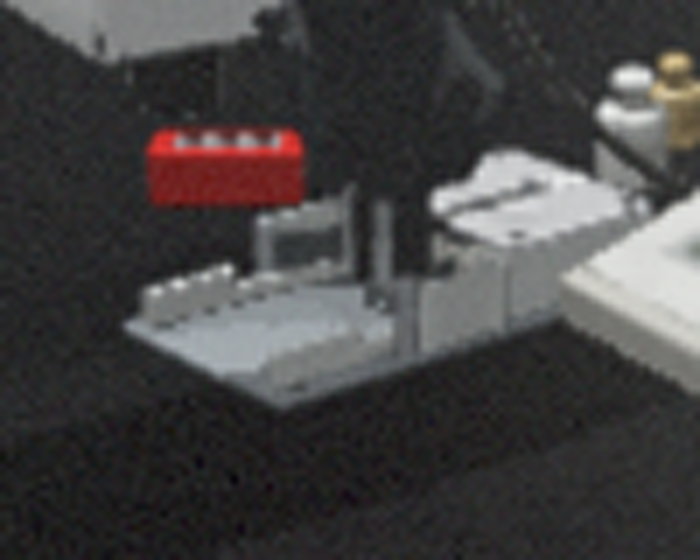

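No contact force any more, so the cartridge is staying in without help. Backing out to look.

Call:
{"op": "jog_arm", "data": {
  "deltas": [
    [-0.01, -0.0025, 0, 0, 0, 0, 0.01],
    [-0.016, -0.004, 0, 0, 0, 0, 0.01],
    [-0.016, -0.004, 0, 0, 0, 0, 0.01],
    [-0.016, -0.004, 0.02, 0, 0, 0, 0.01],
    [-0.03, -0.03, 0.05, 0, 0, 0, 0.01],
    [-0.02, -0.06, 0.05, 0, 0, 0, 0.01],
    [0, -0.06, 0.03, 0, 0, 0, 0.01],
    [0, -0.06, 0, 0, 0, 0, 0.01]
  ]
}}

```text
time: 27.0
ee_pos: [0.4884, -0.0982, 0.1502]
tcp_rot: [0.615, 0.789, 0.001, 0.004]
force: [1.0, 0.3, -0.6]
gripper_width: 0.01
```

```bash
python3 - <<'E'
from h import *
s=ctrl.observe(); print(s["ee_pos"],s["time"],s["force"])
im=ctrl.camera("side")[:,:,::-1]; a=cv2.resize(im[170:250,230:330],None,fx=5.6,fy=5.6,interpolation=cv2.INTER_CUBIC); cv2.imwrite("pics/s18.png",a)
im=ctrl.camera("top")[:,:,::-1]; cv2.imwrite("pics/t18.png",im)
cv2.imwrite("pics/t18z.png",cv2.resize(im[145:230,210:285],None,fx=7,fy=7,interpolation=cv2.INTER_CUBIC))
E
```

```text
[ 0.48835142 -0.09824584  0.15015236] 27.0 [ 0.98708124  0.27559772 -0.59587184]
```

View pics/s18.png

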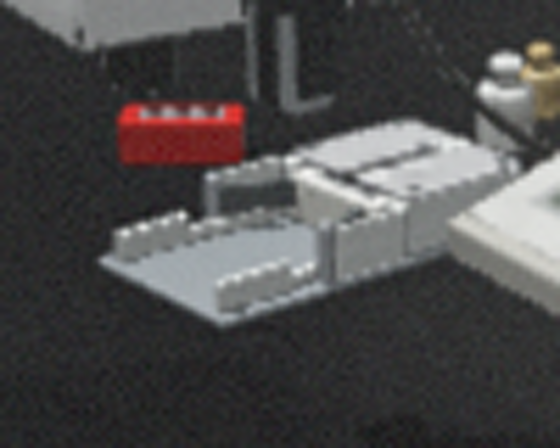

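View pics/t18z.png

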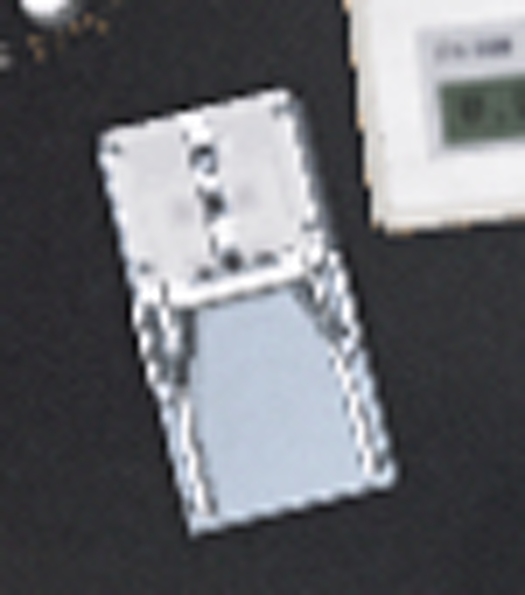

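View pics/t18.png

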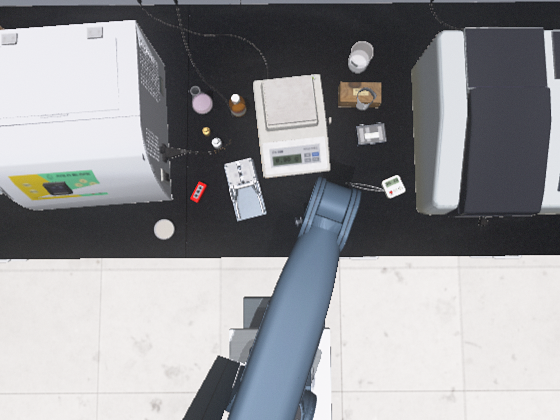

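```bash
python3 - <<'E'
from h import *
for nm,c,z in (("inner",(214,205),.028),("outer",(232,260),.028),("stud?",(205,158),.033)):
    uv=((c[0]+.5)/7-.5+210,(c[1]+.5)/7-.5+145); print(nm,uv,mag(onz("top",uv,z)))
s=ctrl.observe(); print(s["time"],s["ee_pos"],s["joint_velocities"].round(3))
E
```

```text
inner (240.14285714285714, 173.85714285714286) [41.55081654 -0.04908192]
outer (242.71428571428572, 181.71428571428572) [14.85525189 -1.81213928]
stud? (238.85714285714286, 167.14285714285714) [62.66894834 -1.61042921]
27.1 [ 0.48681415 -0.10184191  0.14731559] [ 0.081  0.002 -0.033  0.034  0.076  0.056]
```

The windows measure 41.6 mm (inner) and 14.9 mm (outer) past the lip line, against 42 and 14 mm nominal. The arm is clear, so I'm handing in.

```bash
python3 -c "
from rig import ctrl
print(ctrl.hand_in())"
```

```text
the job is handed in; nothing more can be done
None
```

Both white cartridges are loaded in the magazine and the job is handed in at about 27 s. No verdict was reported. I set each one in the bay, released it, and pushed it home with the nearly closed fingers until they were about 6–8 mm past the lip line.

**Last checks:**
- **Position:** the top view puts the outer cartridge at about 14.9 mm and the inner at about 41.6 mm past the lip line, against 14 and 42 mm nominal. Both are within about 2 mm of the channel's centre. I picked these points by hand from a coarse image, so they are good to a couple of millimetres.
- **Staying in:** the outer cartridge's rear face shows behind the lips in the side view, and the contact force fell to about zero once the fingers backed off.
- **Follower:** I did not read it directly. What looks like the stud appears at about 62.7 mm, but I don't know its offset from the plate face.
- **Surroundings:** the arm was clear above the bench. The timer, petri dish and red look-alike look unmoved in the last top view. The arm hid the vial, the pink look-alike and part of the forceps there, but nothing touched them during the moves.

**Disagreement:** at the end of the second push the force was about 7.7 N instead of the 5 N or so expected from the follower alone, with an upward part of about 4 N. I pushed a little further before backing out, and the cartridge held.

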